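# Close the storage tub and scan it in

### The job

On this fly-tying bench the lid of the clear storage tub lies loose on the rim: press it down until it is fully home and level at both ends. Then pick up the hand scanner, aim its window at the middle of the barcode label on top of the lid from about 10 cm away (straight down or slanting by up to about 45 degrees, the long side of the window lying across the bars), and hold it steady there for two seconds. Finally lay the scanner gently back on its rubber pad, right way up and lengthwise, and leave the wooden spool, the little bottle, the tool mug and the brush where they stand.

Things in the scene. Friction and masses are not known exactly. Their poses are not given: they have to be found in the camera images.
- tub: clear plastic storage tub, 180 x 120 mm, rim 84 mm above the bench; fixed to the bench. Origin: centre of its underside; x along its 180 mm length (roughly away from the robot), y across, z up. It stands either left or right of the bench's middle, the scanner pad on the other side
- lid: loose blue lid, 190 x 130 mm, plate 6 mm thick, 14 mm skirt outside the rim. Origin: centre of the plate's underside; x along its length, y across, z up. It starts 8 mm proud of the rim on two rubber catches under its ends (x = -79 and +79 mm); each gives way to a push of about 6 N over it and stays down. Fully home, the plate's underside is 84 mm and its top 90 mm above the bench
- lid_near (a point): point on the underside of the lid plate over the catch nearer the robot (lid x = -79 mm)
- lid_far (a point): point on the underside of the lid plate over the catch farther from the robot (lid x = +79 mm)
- label (a point): centre of the white barcode label on the lid's upper face, at lid x = +35 mm, y = 0, 6 mm above the lid's origin. The label is 44 mm (lid x) by 76 mm (lid y); its bars run along lid x and are set side by side along lid y
- scanner: grey hand scanner, 175 mm long, 0.2 kg, lying level on its pad. Handle 32 mm wide, 30 mm high, x = -85 to +45 mm, flat underside at z = 0; tilted head 48 mm wide at x = 42 to 88 mm, z = 19 to 65 mm. Origin: on the underside near mid-length; x towards the head, z up. Balance point near x = 10 mm; grip across the handle at x = -15 to 0 mm
- window (a point): centre of the scanner's dark window (40 x 22 mm), on the head at x = 78, y = 0, z = 29 mm of the scanner. Its own x axis is the beam, 45 degrees downward from the scanner's x (forward and down when the handle is level); its y axis is the scanner's y, the long side of the window and the direction of the scan line
- pad: flat black rubber rest pad, 230 x 110 mm, 4 mm thick, fixed; the scanner starts on it pointing roughly along its +x. Origin: centre of its underside; x along its length
- spool: bare wooden thread spool, 40 mm across, 45 mm high, standing between tub and pad. Origin: centre of its underside. To be left alone
- varnish: small amber glass bottle with a black cap, 40 mm across, 85 mm high, standing between tub and pad. Origin: centre of its underside. To be left alone
- tool_mug: white mug, 72 mm across, 90 mm high, with tools standing in it up to 160 mm high, at the left side. Origin: centre of its underside. To be left alone
- brush: hand brush about 200 mm long, wooden handle, lying at the right side. Origin: middle of its length. To be left alone

How it is judged:
On the way, in this order (a step that is already met when the one before it is completed fails the run):
1. the lid is pressed home: both ends down on the rim (z of lid_near in the frame of tub between 0.08 and 0.0865 m and z of lid_far in the frame of tub between 0.08 and 0.0865 m), for 0.2 s.
2. held scanner steady (under 30 mm/s) for 1 s, window 50-160 mm from label, label centre within 15 mm of beam axis, beam within 60 deg of square on, scan line within 20 deg of across the bars (x of label in the frame of window between 0.05 and 0.16 m and y of label in the frame of window between -0.015 and 0.015 m and z of label in the frame of window between -0.015 and 0.015 m and angle between the x axis of window and the z axis of lid, either way round below 1.05 rad and angle between the y axis of window and the y axis of lid, either way round below 0.35 rad and contact force between the fingers and scanner above 1 N and linear speed of scanner below 0.03 m/s and angular speed of scanner below 0.2 rad/s), for 1 s.
At the end, for the whole second after the job is handed in: The lid is home, both ends within 2.5 mm of the rim height; the scanner lies released and at rest on its pad, right way up, its origin within 50 mm along and 35 mm across of the pad's centre and lengthwise within 0.4 rad (either way round); spool, bottle, mug and brush are where they were to 30 mm (all of step 1 and x of scanner in the frame of pad between -0.05 and 0.05 m and y of scanner in the frame of pad between -0.035 and 0.035 m and z of scanner in the frame of pad below 0.008 m and angle between scanner's own z axis and vertical below 0.1 rad and angle between the x axis of scanner and the x axis of pad, either way round below 0.4 rad and linear speed of scanner below 0.02 m/s); the robot touches nothing.
It fails at once if a bystander is shifted by more than 30 mm (distance of any of spool, varnish, tool_mug, brush from where it was at the start of the episode above 0.03 m).
It fails at once if the scanner is let go more than 25 mm above its pad (height (world z) of scanner above 0.029 m and contact force between the fingers and scanner below 0.1 N).
It fails at once if the scanner is set down hard (more than 80 N on the pad) (contact force between scanner and pad above 80 N).
It also fails if it takes over 66 s, if anything falls off the work surface, if the arm or the gripper's body presses on something with over 40 N, if the wrist force passes 120 N, or if a joint passes its speed limit or range.

### The arm

A 7-joint arm with a two-finger parallel gripper is mounted at the origin on the work surface. World frame = base frame: x ahead of the robot, y to its left, z up, the work surface at z = 0. Lengths are in m, angles in rad, forces in N, time in s.
With the tool pointing down it reaches from about 0.425 to 0.825 m from the base axis. Payload 3.6 kg.
Tool frame: the origin (TCP) lies between the finger pads; the fingertips stand 17 mm ahead of it and the grasp point (between the pads) lies 2 mm behind it (bot.tcp_to_tips is the distance from the TCP to the fingertips, in m); z points along the fingers, y is the line along which they close (so a half turn about z gives the same grasp; the last joint's range is limited). The gripper opens to 93 mm and grips with 3 to 60 N. Pads are 15 mm wide; open, the fingers measure 128 mm over their backs; the gripper's body (75 mm by 188 mm) begins 65 mm behind the grasp point.
Start: joints at [-0.026, 0.615, -0.013, 1.423, 0.008, 1.103, -0.04], TCP at [0.65, 0, 0.236] pointing down, gripper open.
Joint ranges: [-3.12, 3.12], [-0.3, 2.06], [-1.34, 1.32], [0.26, 2.42], [-1.36, 4.5], [0.01, 1.98], [-2.84, 2.84]. Speed limits (rad/s): [2.79, 2.79, 3.14, 3.14, 3.14, 3.14, 3.14].

### API

Orientations are given as a unit quaternion [x, y, z, w].
In Python, from station import bot gives the robot as it stands.
- The arm moves only by the tool drive_tool, never from a script. Its argument "increments" is a list of rows, each an object of numbers: "x", "y", "z": the shift along the tool's x, y, z normalised to -1 to 1, where 1 is 10 cm; "yaw": the turn about the tool's z normalised to -1 to 1, where 1 is 180 degrees. In form: [{"x": .., "y": .., "z": .., "yaw": ..}, ...]. A call has 1 to 5 rows; each row is the pose to reach, as a shift and turn from the pose commanded when the call began, along the tool's axes at that moment, turning the shorter way round; what a row does not reach only later rows make up. A row lasts 1/10 s, in which the tool goes at most 50 mm and 8.59 degrees, less where a joint would pass 70% of its speed; a pose out of reach is approached as far as the arm can. A call with a number of a shift or a turn outside -1 to 1 is refused whole. A call with a gripper value outside its range is refused whole. "hand" is the closure, from 0 (fully open) to 1 (shut), set as the call begins (left out, the last holds). The fingers move at their own pace and stop on an object; "force" is the grip in N (left out, the last holds). Time passes only in rows, so rows that repeat a pose let the fingers close. It gives the time, the measured TCP pose, the force and the opening at its end, in the units of the state.
- bot.get_obs(): the state, without advancing time (a new reading comes with each control period).
- bot.snapshot(name): name is "scene" or "side" or "wrist"; returns a dict with "img" (384x512x3 uint8, red, green, blue), "range_z" (384x512 float32, m along the optical axis (not along the pixel's ray), 0 where there is no reading), "camera_matrix" (3x3 intrinsics, pixels), "k1" (the pictures are not rectified: a ray, as slopes to the right and down, at radius r is drawn at 1 + k1 r^2 times it, then the intrinsics apply), "R" (3x3) and "t" (3): a world point X has camera coordinates R X + t. Camera axes: x right, y down, z forward; pixel columns grow to the right and rows downward; lengths in m; the calibration is good to about 2 mm. A picture is of the moment at which its call begins.
- bot.finish_job(): hands the job in, once; it reports no verdict.
The state is a dict: "clock": time; "joint_pos": joint angles; "qvel": joint speeds; "effort": joint torques, N m; "tcp_pos": TCP position; "tcp_rot": TCP orientation; "wrist_force": force on the tool from outside, world axes, zero at the start; "torque": the same for the moment, N m; "gripper_width": finger opening in m.
Only numpy, scipy, OpenCV 4.12 (cv2) and the standard library are available. Lean on these libraries where they do the work, as an engineer would, in place of code of your own. Each camera call takes 0.05 s, during which the arm holds its last target. There are 200 camera calls.

## Working session

There is one attempt and no reset: what is moved stays moved. The work goes in short steps, Python scripts to look and compute and a tool call to move; the robot and the scene stay as the last step left them, time stands still between calls to the robot, and variables do not carry over. Pictures are saved under pics/ and viewed, on a budget of 10 in all, crops included, one or two more only if the job needs it, and the job is handed in when it is done.

Besides the shell and the picture viewer there is one more tool, called after ">>>" as name(argument=value, ...), one argument or row to a line, values as JSON. drive_tool: Moves the arm, as the interface text tells. Its arguments: {"type":"object","properties":{"increments":{"type":"array"},"hand":{"type":"number"},"force":{"type":"number"}},"required":["increments"]}

```bash
ls; mkdir -p pics
cat > h.py <<'E'
import numpy as np, cv2
from station import bot
from scipy.spatial.transform import Rotation as Ro
def snap(n,f=None):
    s=bot.snapshot(n)
    if f: cv2.imwrite('pics/'+f,s['img'][:,:,::-1])
    return s
def cloud(s):
    # world xyz per pixel
    h,w=s['range_z'].shape
    K=s['camera_matrix'];u,v=np.meshgrid(np.arange(w),np.arange(h))
    d=np.array([s['k1'],0,0,0,0],float)
    p=cv2.undistortPoints(np.stack([u,v],-1).reshape(-1,1,2).astype(float),K,d).reshape(h,w,2)
    z=s['range_z'][...,None]
    c=np.concatenate([p*z,z],-1)
    X=(c-s['t'])@s['R']
    X[s['range_z']<=0]=np.nan
    return X
def rays(s,px,zp):
    K=s['camera_matrix'];d=np.array([s['k1'],0,0,0,0],float)
    p=cv2.undistortPoints(np.array(px,float).reshape(-1,1,2),K,d).reshape(-1,2)
    r=np.c_[p,np.ones(len(p))]@s['R'];o=-s['R'].T@s['t']
    return o+r*((zp-o[2])/r[:,2])[:,None]
E
python3 - <<'E'
from h import *
import numpy as np
a=snap('scene');b=snap('side')
cv2.imwrite('pics/s1.png',a['img'][:,:,::-1]);cv2.imwrite('pics/s2.png',b['img'][:,:,::-1])
for s in(a,b):print(-s['R'].T@s['t'],s['R'][2],s['k1'],s['camera_matrix'][0,0])
o=bot.get_obs();print(o)
E
```

```text
pics
[1.10061313 0.77481634 0.91150157] [-0.43547592 -0.62101271 -0.65169313] -0.07345017517398036 473.89921290418727
[0.1857779  0.82336687 0.84442173] [ 0.32352564 -0.69285021 -0.64442978] 0.03183489543320872 355.6850918035752
{'clock': 0.1, 'joint_pos': array([-0.02648878,  0.61581018, -0.01258575,  1.42473124,  0.00812783,
        1.10339543, -0.04038096]), 'qvel': array([ 0.00018189, -0.00203652,  0.00012435, -0.00311035,  0.00065741,
       -0.00136537, -0.00015923]), 'effort': array([ 9.60165453e-04, -4.60037935e+01,  2.10206788e-01, -1.66244763e+01,
       -6.11468428e-02,  1.69380486e-02,  1.02607953e-04]), 'tcp_pos': array([ 6.49329868e-01, -1.93834224e-05,  2.34607516e-01]), 'tcp_rot': array([ 0.70708486,  0.70712777, -0.00083548, -0.00078553]), 'wrist_force': array([-0.46831534, -0.16989581, -0.01057495]), 'torque': array([0.03452506, 0.04976176, 0.00466067]), 'gripper_width': 0.09328854451624603}
```

View pics/s1.png

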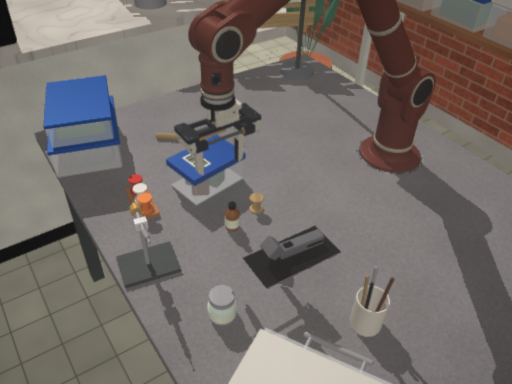

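View pics/s2.png

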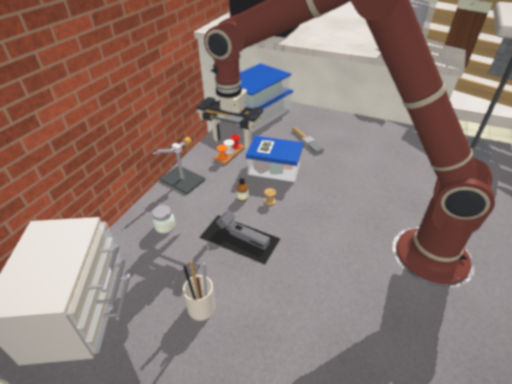

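The scene view shows the blue lid at about (205,160), the scanner at (295,243) on its pad, the spool at (257,203), the bottle at (232,216) and the mug at (370,308). In the side view the lid is at (275,150), the label at (267,146), and the scanner at (243,232), with its head to the upper left.

Run:
```python
from h import *
for n,roi in(('scene',(165,135,250,205)),('side',(240,130,310,185))):
    s=snap(n);X=cloud(s);hsv=cv2.cvtColor(s['img'],cv2.COLOR_RGB2HSV)
    m=cv2.inRange(hsv,(100,120,50),(130,255,255))
    r=np.zeros_like(m);r[roi[1]:roi[3],roi[0]:roi[2]]=255;m&=r
    top=(np.abs(X[...,2]-.098)<.006)&(r>0)
    P=X[top];print(n,'lid z',np.nanmedian(X[m>0][:,2]),len(P))
    rc=cv2.minAreaRect(P[:,:2].astype(np.float32)*1000);print('lid rect mm',rc)
    w=top&(hsv[...,1]<60)&(hsv[...,2]>130);print('label',X[w].mean(0),w.sum(),cv2.minAreaRect(X[w][:,:2].astype(np.float32)*1000))
    # pad/scanner
    g=(X[...,0]>.4)&(X[...,0]<.95)&(X[...,1]>-.02)&(X[...,1]<.45)
    dark=(hsv[...,2]<38)&g&(np.abs(X[...,2]-.004)<.008)
    k,l,st,c=cv2.connectedComponentsWithStats(dark.astype(np.uint8));i=1+st[1:,4].argmax()
    print('pad',st[i],cv2.minAreaRect(X[l==i][:,:2].astype(np.float32)*1000))
    tall=g&(X[...,2]>.02)&(X[...,2]<.17)
    k,l,st,c=cv2.connectedComponentsWithStats(tall.astype(np.uint8))
    for i in range(1,k):
        if st[i,4]>40:
            Q=X[l==i];print('obj',st[i],np.median(Q,0).round(3),np.nanmax(Q[:,2]).round(3),cv2.minAreaRect(Q[:,:2].astype(np.float32)*1000))
```

```text
scene lid z 0.09783616072914078 1401
lid rect mm ((579.5418701171875, -194.74142456054688), (192.31192016601562, 135.79991149902344), 9.26560115814209)
label [ 0.61658068 -0.1905523   0.09871432] 98 ((581.54443359375, -216.44862365722656), (173.13002014160156, 104.69527435302734), 28.22799301147461)Traceback (most recent call last):
  File "<stdin>", line 13, in <module>
ValueError: attempt to get argmax of an empty sequence
```

Run:
```python
from h import *
for n,roi in(('scene',(230,215,350,285)),('side',(195,205,285,265))):
    s=snap(n);X=cloud(s);v=s['img'].max(-1)
    g=np.zeros(v.shape,bool);g[roi[1]:roi[3],roi[0]:roi[2]]=1
    print(n,np.percentile(v[g],[5,20,40,60,80]))
    dark=(v<45)&g&(X[...,2]<.012)
    k,l,st,c=cv2.connectedComponentsWithStats(dark.astype(np.uint8))
    if k>1:
        i=1+st[1:,4].argmax();print('pad',st[i],np.median(X[l==i],0),cv2.minAreaRect(X[l==i][:,:2].astype(np.float32)*1000))
    for lo,hi in((.015,.1),(.027,.042),(.045,.1)):
        t=g&(X[...,2]>lo)&(X[...,2]<hi)
        k,l,st,c=cv2.connectedComponentsWithStats(t.astype(np.uint8));i=1+st[1:,4].argmax();Q=X[l==i]
        print('scn',lo,st[i],Q.mean(0).round(3),Q[:,2].max().round(3),cv2.minAreaRect(Q[:,:2].astype(np.float32)*1000))
    for nm,p in dict(scene=[('spool',(257,198)),('bottle',(232,206))],side=[('spool',(270,192)),('bottle',(242,182))])[n]:
        print(nm,X[p[1]-2:p[1]+8,p[0]-2:p[0]+3].reshape(-1,3)[::7].round(3).tolist())
```

```text
scene [ 41.  50. 104. 129. 132.]
pad [268 245  61  36 759] [0.5655998  0.19961959 0.00395177] ((541.6549682617188, 201.1409454345703), (62.556541442871094, 170.1169891357422), 83.8646469116211)
scn 0.015 [261 229  63  31 934] [0.549 0.171 0.04 ] 0.071 ((536.9802856445312, 165.11392211914062), (50.52118682861328, 169.97210693359375), 85.24258422851562)
scn 0.027 [270 229  54  31 476] [0.519 0.172 0.034] 0.042 ((534.9313354492188, 168.60281372070312), (38.19519805908203, 166.24649047851562), 87.7445297241211)
scn 0.045 [261 236  23  21 303] [0.603 0.164 0.057] 0.071 ((599.512451171875, 159.95509338378906), (50.57650375366211, 44.33545684814453), 84.79743194580078)
spool [[0.525, -0.022, 0.045], [0.523, -0.015, 0.045], [0.519, -0.011, 0.043], [0.531, -0.008, 0.044], [0.532, 0.002, 0.048], [0.533, -0.01, 0.032], [0.531, -0.003, 0.033], [0.522, -0.005, 0.022]]
bottle [[0.623, 0.005, 0.085], [0.622, 0.013, 0.086], [0.617, 0.015, 0.082], [0.627, 0.015, 0.08], [0.618, 0.011, 0.069], [0.625, 0.009, 0.063], [0.623, 0.014, 0.063], [0.62, 0.02, 0.063]]
side [ 38.  64. 124. 153. 157.]
pad [210 23
[... 313 characters left out ...]
.027 [227 221  43  25 381] [0.514 0.172 0.034] 0.042 ((517.8402709960938, 169.5388641357422), (33.43647384643555, 138.96310424804688), 84.21416473388672)
scn 0.045 [217 211  19  16 173] [0.593 0.164 0.058] 0.071 ((597.8838500976562, 159.39524841308594), (48.85013961791992, 41.441768646240234), 84.16072082519531)
spool [[0.531, -0.018, 0.049], [0.524, -0.02, 0.045], [0.517, -0.02, 0.043], [0.522, -0.006, 0.044], [0.513, -0.002, 0.046], [0.525, -0.007, 0.028], [0.518, -0.007, 0.026], [0.512, -0.01, 0.021]]
bottle [[0.622, 0.009, 0.083], [0.612, 0.013, 0.085], [0.607, 0.009, 0.079], [0.616, 0.014, 0.072], [0.61, 0.011, 0.066], [0.619, 0.017, 0.059], [0.612, 0.016, 0.057], [0.604, 0.016, 0.055]]
```

The two views agree:
- **Lid:** centre about (0.580, -0.195), yaw 9.3°, top at 98 mm.
- **Scanner:** origin about (0.533, 0.166), yaw about -5°.

First I'll close the fingers and go over the far catch, at about (0.658, -0.182).

>>> drive_tool(
  increments=[
    {"x": -0.25, "y": 0.02},
    {"x": -0.5, "y": 0.04},
    {"x": -0.75, "y": 0.06},
    {"x": -0.9, "y": 0.08},
    {"x": -0.9, "y": 0.08},
  ],
  hand=1,
  force=30,
)

```text
validation failed for argument at $.in...
```

>>> drive_tool(
  increments=[
    {"x": -0.25, "z": 0.25},
    {"x": -0.5, "z": 0.5},
    {"x": -0.75, "z": 0.75},
    {"x": -0.92, "z": 0.95},
    {"x": -0.92, "z": 0.95},
  ],
)

```text
validation failed for argument at $.in...
```

>>> drive_tool(
  increments=[
    {"x": -0.25, "y": 0.02, "z": 0, "yaw": 0},
    {"x": -0.5, "y": 0.04, "z": 0, "yaw": 0},
    {"x": -0.75, "y": 0.06, "z": 0, "yaw": 0},
    {"x": -0.9, "y": 0.08, "z": 0, "yaw": 0},
    {"x": -0.9, "y": 0.08, "z": 0, "yaw": 0},
  ],
  hand=1,
  force=30,
)

```text
clock: 0.75
tcp_pos: [0.6578, -0.0935, 0.2354]
tcp_rot: [0.709, 0.705, -0.001, 0.001]
wrist_force: [0.0, -0.4, -0.1]
gripper_width: 0.0578
```

>>> drive_tool(
  increments=[
    {"x": -0.25, "y": 0, "z": 0.25, "yaw": 0},
    {"x": -0.5, "y": 0, "z": 0.5, "yaw": 0},
    {"x": -0.75, "y": 0, "z": 0.75, "yaw": 0},
    {"x": -0.92, "y": 0, "z": 0.95, "yaw": 0},
    {"x": -0.92, "y": 0, "z": 0.95, "yaw": 0},
  ],
)

```text
clock: 1.25
tcp_pos: [0.6553, -0.1835, 0.137]
tcp_rot: [0.708, 0.706, -0.002, -0.003]
wrist_force: [0.2, -0.2, -0.8]
gripper_width: 0.0181
```

>>> drive_tool(
  increments=[
    {"x": 0, "y": 0, "z": 0.08, "yaw": 0},
    {"x": 0, "y": 0, "z": 0.14, "yaw": 0},
    {"x": 0, "y": 0, "z": 0.2, "yaw": 0},
    {"x": 0, "y": 0, "z": 0.24, "yaw": 0},
    {"x": 0, "y": 0, "z": 0.26, "yaw": 0},
  ],
)

```text
clock: 1.75
tcp_pos: [0.6582, -0.1808, 0.1149]
tcp_rot: [0.707, 0.707, 0.0, -0.0]
wrist_force: [-2.5, 1.1, 5.4]
gripper_width: 0.0004
```

>>> drive_tool(
  increments=[
    {"x": 0, "y": 0, "z": 0.02, "yaw": 0},
    {"x": 0, "y": 0, "z": 0.04, "yaw": 0},
    {"x": 0, "y": 0, "z": 0.06, "yaw": 0},
    {"x": 0, "y": 0, "z": 0.07, "yaw": 0},
    {"x": 0, "y": 0, "z": 0.07, "yaw": 0},
  ],
)

```text
clock: 2.25
tcp_pos: [0.6585, -0.1809, 0.1081]
tcp_rot: [0.707, 0.707, 0.001, -0.0]
wrist_force: [-1.5, 3.3, 5.3]
gripper_width: 0.0006
```

>>> drive_tool(
  increments=[
    {"x": 0, "y": 0, "z": 0.02, "yaw": 0},
    {"x": 0, "y": 0, "z": 0.04, "yaw": 0},
    {"x": 0, "y": 0, "z": 0.05, "yaw": 0},
    {"x": 0, "y": 0, "z": 0.05, "yaw": 0},
  ],
)

```text
clock: 2.65
tcp_pos: [0.6585, -0.1809, 0.1077]
tcp_rot: [0.707, 0.707, 0.001, 0.0]
wrist_force: [-8.7, 4.8, 23.6]
gripper_width: 0.0008
```

Force is 23.6 N against a hard stop with the tips at 90.7 mm, so the far end is home. Now the near end.

>>> drive_tool(
  increments=[
    {"x": 0, "y": 0, "z": -0.15, "yaw": 0},
    {"x": 0, "y": 0, "z": -0.3, "yaw": 0},
    {"x": -0.05, "y": -0.25, "z": -0.3, "yaw": 0},
    {"x": -0.1, "y": -0.5, "z": -0.3, "yaw": 0},
    {"x": -0.15, "y": -0.75, "z": -0.3, "yaw": 0},
  ],
)

```text
clock: 3.15
tcp_pos: [0.5822, -0.1984, 0.1325]
tcp_rot: [0.707, 0.707, -0.0, 0.001]
wrist_force: [0.1, 0.2, -1.0]
gripper_width: 0.0005
```

>>> drive_tool(
  increments=[
    {"x": -0.06, "y": -0.3, "z": 0, "yaw": 0},
    {"x": -0.1, "y": -0.6, "z": 0, "yaw": 0},
    {"x": -0.12, "y": -0.8, "z": 0, "yaw": 0},
    {"x": -0.12, "y": -0.8, "z": 0.06, "yaw": 0},
    {"x": -0.12, "y": -0.8, "z": 0.12, "yaw": 0},
  ],
)

```text
clock: 3.65
tcp_pos: [0.504, -0.2098, 0.1205]
tcp_rot: [0.707, 0.707, 0.0, 0.001]
wrist_force: [-0.0, -0.3, 0.1]
gripper_width: 0.0005
```

>>> drive_tool(
  increments=[
    {"x": 0, "y": 0, "z": 0.03, "yaw": 0},
    {"x": 0, "y": 0, "z": 0.06, "yaw": 0},
    {"x": 0, "y": 0, "z": 0.09, "yaw": 0},
    {"x": 0, "y": 0, "z": 0.11, "yaw": 0},
    {"x": 0, "y": 0, "z": 0.13, "yaw": 0},
  ],
)

```text
clock: 4.15
tcp_pos: [0.504, -0.2088, 0.1079]
tcp_rot: [0.707, 0.707, 0.001, 0.001]
wrist_force: [0.1, 0.7, 5.4]
gripper_width: 0.0005
```

>>> drive_tool(
  increments=[
    {"x": 0, "y": 0, "z": 0.02, "yaw": 0},
    {"x": 0, "y": 0, "z": 0.04, "yaw": 0},
    {"x": 0, "y": 0, "z": 0.06, "yaw": 0},
    {"x": 0, "y": 0, "z": 0.06, "yaw": 0},
  ],
)

```text
clock: 4.55
tcp_pos: [0.504, -0.2088, 0.1072]
tcp_rot: [0.707, 0.707, 0.001, 0.001]
wrist_force: [-7.9, 4.3, 36.5]
gripper_width: 0.0002
```

>>> drive_tool(
  increments=[
    {"x": 0, "y": 0, "z": -0.3, "yaw": 0},
    {"x": 0, "y": 0, "z": -0.6, "yaw": 0},
    {"x": 0, "y": 0, "z": -0.9, "yaw": 0},
    {"x": 0, "y": 0, "z": -1, "yaw": 0},
  ],
)

```text
clock: 4.95
tcp_pos: [0.5041, -0.2097, 0.204]
tcp_rot: [0.707, 0.707, 0.001, 0.002]
wrist_force: [0.3, -0.4, -0.6]
gripper_width: 0.0006
```

Run:
```python
from h import *
for n,roi in(('scene',(165,135,250,205)),('side',(240,125,310,190))):
    s=snap(n,n+'3.png');X=cloud(s);hsv=cv2.cvtColor(s['img'],cv2.COLOR_RGB2HSV)
    r=np.zeros(hsv.shape[:2],bool);r[roi[1]:roi[3],roi[0]:roi[2]]=1
    top=(np.abs(X[...,2]-.092)<.012)&r&((cv2.inRange(hsv,(100,120,50),(130,255,255))>0)|(hsv[...,1]<60)&(X[...,2]>.084))
    P=X[top];a=np.array([.987,.161]);q=(P[:,:2]-[.580,-.195])@a
    rc=cv2.minAreaRect(P[:,:2].astype(np.float32)*1000);print(n,rc)
    for lo,hi in((-.09,-.06),(-.06,0),(0,.06),(.06,.09)):
        k=(q>lo)&(q<hi);print(lo,k.sum(),np.median(P[k,2]).round(4))
    w=top&(hsv[...,1]<60)&(hsv[...,2]>110);k,l,st,c=cv2.connectedComponentsWithStats(w.astype(np.uint8));i=1+st[1:,4].argmax();print('label',X[l==i].mean(0),st[i],cv2.minAreaRect(X[l==i][:,:2].astype(np.float32)*1000))
```

```text
scene ((566.7598266601562, -127.68019104003906), (193.94720458984375, 266.01251220703125), 10.094191551208496)
-0.09 271 0.0902
-0.06 587 0.0904
0 581 0.0907
0.06 344 0.0904
label [ 0.61500251 -0.18847929  0.09125491] [183 154  28  19 248] ((615.3746337890625, -189.50411987304688), (47.80263137817383, 83.39419555664062), 7.380213260650635)
side ((567.1936645507812, -127.24821472167969), (189.1190948486328, 265.3934020996094), 9.428115844726562)
-0.09 184 0.0902
-0.06 360 0.0899
0 310 0.0902
0.06 176 0.0899
label [ 0.61459987 -0.18817585  0.09077284] [258 142  16  13 149] ((614.9588623046875, -189.29998779296875), (46.849891662597656, 75.55760955810547), 10.863395690917969)
```

Both views put the lid top at 90 mm along its whole length, so it is home. The label is at (0.615, -0.189). Next I'll go above the scanner and open the hand.

>>> drive_tool(
  increments=[
    {"x": 0.25, "y": 0.05, "z": 0, "yaw": 0},
    {"x": 0.5, "y": 0.1, "z": 0, "yaw": 0},
    {"x": 0.75, "y": 0.15, "z": 0, "yaw": 0},
    {"x": 1, "y": 0.22, "z": 0, "yaw": 0},
  ],
  hand=0,
)

```text
clock: 5.45
tcp_pos: [0.5235, -0.108, 0.1992]
tcp_rot: [0.707, 0.707, -0.001, -0.002]
wrist_force: [-0.1, -1.0, 0.1]
gripper_width: 0.0279
```

>>> drive_tool(
  increments=[
    {"x": 0.25, "y": 0, "z": 0, "yaw": 0},
    {"x": 0.5, "y": 0, "z": 0, "yaw": 0},
    {"x": 0.75, "y": 0, "z": 0, "yaw": 0},
    {"x": 1, "y": 0, "z": 0, "yaw": 0},
  ],
)

```text
clock: 5.85
tcp_pos: [0.5235, -0.008, 0.1992]
tcp_rot: [0.707, 0.707, -0.002, -0.002]
wrist_force: [0.8, -0.6, -0.7]
gripper_width: 0.0599
```

>>> drive_tool(
  increments=[
    {"x": 0.25, "y": 0, "z": 0, "yaw": 0},
    {"x": 0.5, "y": 0, "z": 0, "yaw": 0},
    {"x": 0.75, "y": 0, "z": 0, "yaw": 0},
    {"x": 1, "y": 0, "z": 0, "yaw": 0},
  ],
)

```text
clock: 6.25
tcp_pos: [0.5236, 0.0917, 0.1992]
tcp_rot: [0.707, 0.707, -0.002, -0.001]
wrist_force: [0.0, 0.5, -0.2]
gripper_width: 0.0907
```

>>> drive_tool(
  increments=[
    {"x": 0.25, "y": 0, "z": 0, "yaw": 0},
    {"x": 0.5, "y": 0, "z": 0, "yaw": 0},
    {"x": 0.75, "y": 0, "z": 0, "yaw": 0},
    {"x": 0.77, "y": 0, "z": 0, "yaw": 0},
  ],
)

```text
clock: 6.65
tcp_pos: [0.5231, 0.1721, 0.1993]
tcp_rot: [0.705, 0.709, -0.001, -0.002]
wrist_force: [-0.2, 0.2, -0.7]
gripper_width: 0.0928
```

>>> drive_tool(
  increments=[
    {"x": 0, "y": 0, "z": 0, "yaw": -0.04},
    {"x": 0, "y": 0, "z": 0, "yaw": -0.085},
    {"x": 0, "y": 0, "z": 0, "yaw": -0.13},
    {"x": 0, "y": 0, "z": 0, "yaw": -0.175},
    {"x": 0, "y": 0, "z": 0, "yaw": -0.22},
  ],
)

```text
clock: 7.15
tcp_pos: [0.5243, 0.1659, 0.1999]
tcp_rot: [0.424, 0.906, -0.002, -0.001]
wrist_force: [-0.6, 0.4, 0.4]
gripper_width: 0.0926
```

>>> drive_tool(
  increments=[
    {"x": 0, "y": 0, "z": 0, "yaw": -0.045},
    {"x": 0, "y": 0, "z": 0, "yaw": -0.09},
    {"x": 0, "y": 0, "z": 0, "yaw": -0.135},
    {"x": 0, "y": 0, "z": 0, "yaw": -0.18},
    {"x": 0, "y": 0, "z": 0, "yaw": -0.22},
  ],
)

```text
clock: 7.65
tcp_pos: [0.5244, 0.1658, 0.1999]
tcp_rot: [0.092, 0.996, -0.001, -0.001]
wrist_force: [-0.4, 0.9, 0.1]
gripper_width: 0.093
```

>>> drive_tool(
  increments=[
    {"x": 0, "y": 0, "z": 0, "yaw": -0.03},
    {"x": 0, "y": 0, "z": 0, "yaw": -0.03},
    {"x": 0, "y": 0, "z": 0, "yaw": -0.03},
  ],
)

```text
clock: 7.95
tcp_pos: [0.5246, 0.1666, 0.2005]
tcp_rot: [0.049, 0.999, -0.001, -0.001]
wrist_force: [1.5, -0.3, 0.3]
gripper_width: 0.0929
```

Run:
```python
from h import *
s=snap('wrist','w1.png');X=cloud(s);g=(X[...,1]>.08)&(X[...,1]<.27)&(X[...,0]<.75)&(X[...,0]>.35)
for lo,hi in((.028,.040),(.05,.075)):
    t=g&(X[...,2]>lo)&(X[...,2]<hi);k,l,st,c=cv2.connectedComponentsWithStats(t.astype(np.uint8))
    if k>1:
        i=1+st[1:,4].argmax();Q=X[l==i];print(lo,st[i],Q.mean(0),cv2.minAreaRect(Q[:,:2].astype(np.float32)*1000))
s=snap('scene');X=cloud(s);print('mug',X[285:325:8,355:385:6].reshape(-1,3).round(3)[::3].tolist())
o=bot.get_obs();print(o['tcp_pos'],o['tcp_rot'],o['joint_pos'])
print(Ro.from_quat(o['tcp_rot']).as_matrix().round(3))
```

```text
0.028 [ 239  100   35  135 4160] [0.51120641 0.16942907 0.03329712] ((515.375732421875, 168.90480041503906), (31.965322494506836, 131.0640869140625), 83.5918197631836)
0.05 [ 229  236   51   29 1357] [0.58867175 0.16053004 0.05971806] ((589.2884521484375, 160.63856506347656), (47.94266891479492, 24.00699234008789), 83.55007934570312)
mug [[0.476, 0.336, 0.001], [0.556, 0.434, 0.162], [0.531, 0.395, 0.074], [0.497, 0.418, 0.075], [0.555, 0.431, 0.105], [0.563, 0.414, 0.063], [0.499, 0.417, 0.015], [0.565, 0.435, 0.059], [0.539, 0.46, 0.069]]
[0.52477062 0.16732769 0.20107847] [ 4.80657590e-02  9.98843984e-01 -3.43528538e-04 -5.10921393e-04] [-0.05067275  0.53396902 -0.45677544  1.75015052  0.28511977  0.92475574
  0.84881331]
[[-0.995  0.096 -0.001]
 [ 0.096  0.995 -0.001]
 [ 0.001 -0.001 -1.   ]]
```

View pics/w1.png

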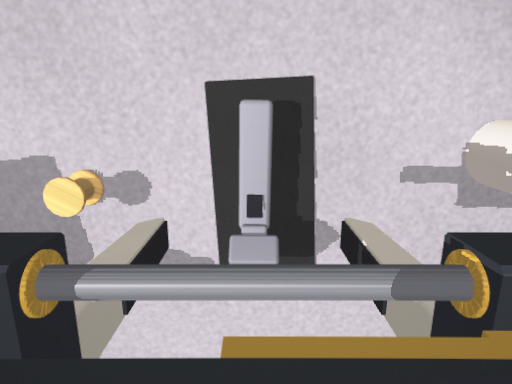

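The wrist view shows the handle at columns 240–271, centred on the pad (columns 206–315). The spool (75,193) and the mug (500,150) are well clear. The grip point is at (0.531, 0.167). I'll correct by 6.5 mm and descend.

>>> drive_tool(
  increments=[
    {"x": -0.065, "y": 0, "z": 0.2, "yaw": 0.005},
    {"x": -0.065, "y": 0, "z": 0.45, "yaw": 0.005},
    {"x": -0.065, "y": 0, "z": 0.7, "yaw": 0.005},
    {"x": -0.065, "y": 0, "z": 0.9, "yaw": 0.005},
    {"x": -0.065, "y": 0, "z": 0.95, "yaw": 0.005},
  ],
)

```text
clock: 8.55
tcp_pos: [0.53, 0.1666, 0.1044]
tcp_rot: [0.055, 0.998, -0.001, -0.002]
wrist_force: [-0.4, -0.7, 0.6]
gripper_width: 0.0928
```

>>> drive_tool(
  increments=[
    {"x": 0, "y": 0, "z": 0.2, "yaw": 0},
    {"x": 0, "y": 0, "z": 0.4, "yaw": 0},
    {"x": 0, "y": 0, "z": 0.6, "yaw": 0},
    {"x": 0, "y": 0, "z": 0.7, "yaw": 0},
    {"x": 0, "y": 0, "z": 0.75, "yaw": 0},
  ],
)

```text
clock: 9.05
tcp_pos: [0.5315, 0.1674, 0.0314]
tcp_rot: [0.055, 0.998, -0.0, -0.0]
wrist_force: [-0.2, -0.3, -0.2]
gripper_width: 0.0929
```

>>> drive_tool(
  increments=[
    {"x": 0, "y": 0, "z": 0.02, "yaw": 0},
    {"x": 0, "y": 0, "z": 0.04, "yaw": 0},
    {"x": 0, "y": 0, "z": 0.05, "yaw": 0},
    {"x": 0, "y": 0, "z": 0.05, "yaw": 0},
  ],
)

```text
clock: 9.45
tcp_pos: [0.5317, 0.1675, 0.0271]
tcp_rot: [0.055, 0.998, 0.0, 0.0]
wrist_force: [0.4, -0.8, 0.1]
gripper_width: 0.0928
```

>>> drive_tool(
  increments=[
    {"x": 0, "y": 0, "z": 0.03, "yaw": 0},
    {"x": 0, "y": 0, "z": 0.03, "yaw": 0},
    {"x": 0, "y": 0, "z": 0.03, "yaw": 0},
    {"x": 0, "y": 0, "z": 0.03, "yaw": 0},
    {"x": 0, "y": 0, "z": 0.03, "yaw": 0},
  ],
  hand=1,
  force=40,
)

```text
clock: 9.95
tcp_pos: [0.5315, 0.1675, 0.0237]
tcp_rot: [0.055, 0.998, 0.0, 0.0]
wrist_force: [0.5, -0.6, -0.4]
gripper_width: 0.0577
```

>>> drive_tool(
  increments=[
    {"x": 0, "y": 0, "z": 0, "yaw": 0},
    {"x": 0, "y": 0, "z": 0, "yaw": 0},
    {"x": 0, "y": 0, "z": 0, "yaw": 0},
    {"x": 0, "y": 0, "z": 0, "yaw": 0},
    {"x": 0, "y": 0, "z": 0, "yaw": 0},
  ],
)

```text
clock: 10.45
tcp_pos: [0.5314, 0.1672, 0.0237]
tcp_rot: [0.055, 0.998, -0.0, -0.0]
wrist_force: [0.4, -1.1, 1.2]
gripper_width: 0.032
```

>>> drive_tool(
  increments=[
    {"x": 0, "y": 0, "z": -0.02, "yaw": 0},
    {"x": 0, "y": 0, "z": -0.06, "yaw": 0},
    {"x": 0, "y": 0, "z": -0.12, "yaw": 0},
    {"x": 0, "y": 0, "z": -0.2, "yaw": 0},
    {"x": 0, "y": 0, "z": -0.2, "yaw": 0},
  ],
)

```text
clock: 10.95
tcp_pos: [0.5323, 0.1679, 0.045]
tcp_rot: [0.055, 0.998, 0.001, 0.001]
wrist_force: [0.0, -0.6, -1.3]
gripper_width: 0.0315
```

Gripped with 31.5 mm opening. I'll lift it and carry it over to the scan pose, TCP at about (0.464, -0.214, 0.152).

>>> drive_tool(
  increments=[
    {"x": 0, "y": 0, "z": -0.2, "yaw": 0},
    {"x": 0, "y": 0, "z": -0.45, "yaw": 0},
    {"x": 0, "y": 0, "z": -0.7, "yaw": 0},
    {"x": 0, "y": 0, "z": -0.9, "yaw": 0},
    {"x": 0, "y": 0, "z": -1, "yaw": 0},
  ],
)

```text
clock: 11.45
tcp_pos: [0.5322, 0.1678, 0.1456]
tcp_rot: [0.055, 0.998, 0.001, 0.001]
wrist_force: [0.5, 0.1, -2.7]
gripper_width: 0.0318
```

>>> drive_tool(
  increments=[
    {"x": 0.01, "y": -0.15, "z": -0.1, "yaw": 0},
    {"x": 0.03, "y": -0.35, "z": -0.2, "yaw": 0},
    {"x": 0.05, "y": -0.6, "z": -0.25, "yaw": 0},
    {"x": 0.06, "y": -0.8, "z": -0.25, "yaw": 0},
    {"x": 0.07, "y": -0.97, "z": -0.25, "yaw": 0},
  ],
)

```text
clock: 11.95
tcp_pos: [0.5132, 0.0701, 0.1683]
tcp_rot: [0.055, 0.998, -0.0, -0.0]
wrist_force: [-0.3, -0.6, -2.0]
gripper_width: 0.0318
```

>>> drive_tool(
  increments=[
    {"x": 0.01, "y": -0.2, "z": 0, "yaw": 0},
    {"x": 0.03, "y": -0.4, "z": 0, "yaw": 0},
    {"x": 0.05, "y": -0.6, "z": 0, "yaw": 0},
    {"x": 0.06, "y": -0.8, "z": 0, "yaw": 0},
    {"x": 0.07, "y": -0.97, "z": 0, "yaw": 0},
  ],
)

```text
clock: 12.45
tcp_pos: [0.4954, -0.0252, 0.1681]
tcp_rot: [0.055, 0.998, -0.0, -0.001]
wrist_force: [0.2, -0.5, -1.2]
gripper_width: 0.0319
```

>>> drive_tool(
  increments=[
    {"x": 0.01, "y": -0.2, "z": 0, "yaw": 0},
    {"x": 0.03, "y": -0.4, "z": 0, "yaw": 0},
    {"x": 0.05, "y": -0.6, "z": 0, "yaw": 0},
    {"x": 0.06, "y": -0.8, "z": 0, "yaw": 0},
    {"x": 0.07, "y": -0.97, "z": 0, "yaw": 0},
  ],
)

```text
clock: 12.95
tcp_pos: [0.4778, -0.1208, 0.1681]
tcp_rot: [0.055, 0.998, -0.0, -0.001]
wrist_force: [-0.9, 0.4, -1.7]
gripper_width: 0.0314
```

>>> drive_tool(
  increments=[
    {"x": 0.01, "y": -0.2, "z": 0, "yaw": -0.02},
    {"x": 0.03, "y": -0.4, "z": 0, "yaw": -0.04},
    {"x": 0.05, "y": -0.6, "z": 0, "yaw": -0.06},
    {"x": 0.06, "y": -0.8, "z": 0, "yaw": -0.087},
    {"x": 0.06, "y": -0.94, "z": 0, "yaw": -0.087},
  ],
)

```text
clock: 13.45
tcp_pos: [0.4613, -0.214, 0.168]
tcp_rot: [-0.081, 0.997, 0.0, -0.001]
wrist_force: [-0.1, 0.8, -1.8]
gripper_width: 0.0314
```

>>> drive_tool(
  increments=[
    {"x": 0, "y": 0, "z": 0, "yaw": 0},
    {"x": 0, "y": 0, "z": 0, "yaw": 0},
    {"x": 0, "y": 0, "z": 0, "yaw": 0},
  ],
)

```text
clock: 13.75
tcp_pos: [0.4627, -0.2107, 0.1687]
tcp_rot: [-0.082, 0.997, 0.0, 0.0]
wrist_force: [0.1, 0.3, -2.5]
gripper_width: 0.0316
```

```bash
cat > chk.py <<'E'
from h import *
o=bot.get_obs();print(o['tcp_pos'],Ro.from_quat(o['tcp_rot']).as_matrix().round(3).tolist(),o['wrist_force'])
for n in('scene','side'):
    s=snap(n,n+'_scan.png');X=cloud(s)
    g=(X[...,0]>.3)&(X[...,0]<.72)&(X[...,1]>-.30)&(X[...,1]<-.1)
    for lo,hi in((.115,.26),(.155,.168),(.178,.21)):
        t=g&(X[...,2]>lo)&(X[...,2]<hi);k,l,st,c=cv2.connectedComponentsWithStats(t.astype(np.uint8))
        for i in range(1,k):
            if st[i,4]>30:
                Q=X[l==i];print(n,lo,st[i],Q.mean(0).round(3),np.percentile(Q[:,2],[1,99]).round(3),cv2.minAreaRect(Q[:,:2].astype(np.float32)*1000))
a,b=cv2.imread('pics/scene_scan.png'),cv2.imread('pics/side_scan.png')
cv2.imwrite('pics/both.png',np.hstack([cv2.resize(a[80:240,110:310],(400,320)),cv2.resize(b[80:240,190:390],(400,320))]))
E
python3 chk.py
```

```text
[ 0.46272503 -0.210686    0.1687315 ] [[-0.986, -0.164, 0.0], [-0.164, 0.986, 0.001], [-0.0, 0.001, -1.0]] [ 0.10300147  0.34565381 -2.50049377]
scene 0.115 [ 207   85   62   48 1230] [ 0.483 -0.196  0.21 ] [0.153 0.26 ] ((473.3827209472656, -199.12623596191406), (137.8192138671875, 180.65110778808594), 49.222373962402344)
scene 0.155 [225 114  36  19 115] [ 0.453 -0.195  0.162] [0.155 0.168] ((447.3951416015625, -190.33253479003906), (136.08982849121094, 21.538183212280273), 7.899101257324219)
scene 0.178 [209 105  40  27 437] [ 0.501 -0.197  0.193] [0.178 0.21 ] ((492.43896484375, -200.014404296875), (120.13123321533203, 69.60974884033203), 16.36549186706543)
side 0.115 [317 103   8  23  72] [ 0.437 -0.242  0.253] [0.24 0.26] ((437.3006591796875, -233.16575622558594), (15.704419136047363, 129.68511962890625), 10.0258207321167)
side 0.115 [282 120  51  26 693] [ 0.462 -0.184  0.191] [0.152 0.256] ((461.6119384765625, -172.45602416992188), (171.37002563476562, 108.98542785644531), 6.507852077484131)
side 0.155 [291 136  41  10 125] [ 0.444 -0.196  0.162] [0.155 0.168] ((447.14031982421875, -190.62210083007812), (139.03573608398438, 22.509023666381836), 8.658970832824707)
side 0.178 [282 121  50  19 265] [ 0.485 -0.194  0.19 ] [0.178 0.209] ((466.1498718261719, -199.41224670410156), (168.41712951660156, 49.35700988769531), 6.780085563659668)
```

View pics/both.png

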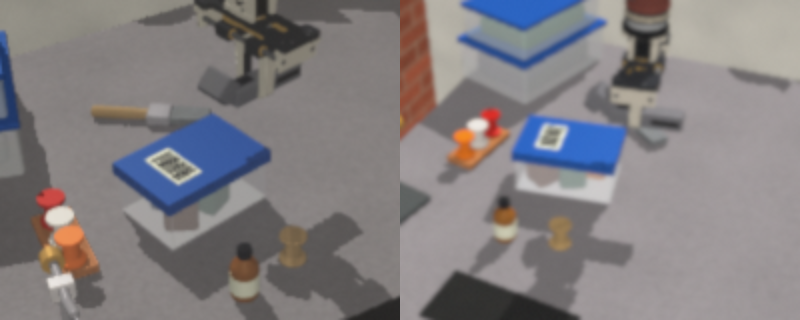

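The composite shows the scanner held level, its head pointing at the lid. The scene half has the head at about (215,85) and the label at (172,165). I'll correct sideways, drop 17 mm, and then check tilt from the handle and head heights.

>>> drive_tool(
  increments=[
    {"x": -0.01, "y": -0.02, "z": 0.05, "yaw": 0},
    {"x": -0.01, "y": -0.036, "z": 0.11, "yaw": 0},
    {"x": -0.01, "y": -0.036, "z": 0.165, "yaw": 0},
    {"x": -0.01, "y": -0.036, "z": 0.165, "yaw": 0},
    {"x": -0.01, "y": -0.036, "z": 0.165, "yaw": 0},
  ],
)

```text
clock: 14.35
tcp_pos: [0.4638, -0.2156, 0.1518]
tcp_rot: [-0.082, 0.997, 0.0, -0.0]
wrist_force: [0.5, 0.3, -2.0]
gripper_width: 0.0315
```

Run:
```python
from h import *
o=bot.get_obs();T=o['tcp_pos'];R=Ro.from_quat(o['tcp_rot']).as_matrix();f=-R[:,0];l=R[:,1]
print(T,f.round(3)); d=np.array([.615,-.189,.09])-T;print('label along/side/down',d@f,d@l,d[2]+.0197)
for n in('scene','side'):
    X=cloud(snap(n));D=X-T;a=D@f;b=D@l;z=D[...,2]+.0197
    m=(np.abs(b)<.03)&(z>-.02)&(z<.08)
    for lo,hi in((-.09,-.075),(-.075,-.05),(-.05,-.03),(.02,.045),(.048,.06),(.06,.075),(.075,.09),(.09,.1)):
        k=m&(a>lo)&(a<hi);print(n,lo,k.sum(),np.percentile(z[k],[5,50,95]).round(4) if k.sum()>3 else '',np.percentile(b[k],[5,95]).round(3) if k.sum()>3 else '')
```

```text
[ 0.46379018 -0.21559993  0.15182653] [ 0.987  0.163 -0.001]
label along/side/down 0.15355899119737262 0.0016114479433016226 -0.04212652931745753
scene -0.09 9 [0.0104 0.0167 0.0243] [0.014 0.018]
scene -0.075 38 [0.0032 0.014  0.0242] [0.014 0.02 ]
scene -0.05 33 [0.0049 0.0146 0.0264] [0.014 0.018]
scene 0.02 79 [0.006  0.0228 0.0341] [-0.003  0.019]
scene 0.048 24 [0.0149 0.0436 0.055 ] [0.012 0.026]
scene 0.06 102 [0.0323 0.0581 0.0648] [-0.017  0.027]
scene 0.075 122 [0.0354 0.0473 0.0571] [-0.018  0.025]
scene 0.09 6 [0.0381 0.0431 0.0449] [-0.017  0.018]
side -0.09 23 [0.0062 0.026  0.0307] [-0.005  0.019]
side -0.075 81 [0.0047 0.0264 0.0318] [-0.008  0.018]
side -0.05 65 [0.0043 0.0252 0.0312] [-0.008  0.02 ]
side 0.02 71 [0.0053 0.023  0.0351] [0.003 0.019]
side 0.048 55 [0.0187 0.0512 0.0597] [-0.016  0.026]
side 0.06 65 [0.0287 0.0547 0.0641] [-0.013  0.026]
side 0.075 35 [0.03   0.0456 0.0554] [-0.012  0.026]
side 0.09 0
```

The scanner is level: head top 64.8 mm (65 expected), tail top 31 mm (30 expected). From the window, the label is 72 mm forward and 71 mm down, 1.6 mm off to the side, so the distance is 101 mm. Now hold.

>>> drive_tool(
  increments=[
    {"x": 0, "y": 0, "z": 0, "yaw": 0},
    {"x": 0, "y": 0, "z": 0, "yaw": 0},
    {"x": 0, "y": 0, "z": 0, "yaw": 0},
    {"x": 0, "y": 0, "z": 0, "yaw": 0},
    {"x": 0, "y": 0, "z": 0, "yaw": 0},
  ],
)

```text
clock: 14.95
tcp_pos: [0.4639, -0.2157, 0.1522]
tcp_rot: [-0.082, 0.997, 0.0, -0.0]
wrist_force: [0.4, -0.1, -1.7]
gripper_width: 0.0316
```

>>> drive_tool(
  increments=[
    {"x": 0, "y": 0, "z": 0, "yaw": 0},
    {"x": 0, "y": 0, "z": 0, "yaw": 0},
    {"x": 0, "y": 0, "z": 0, "yaw": 0},
    {"x": 0, "y": 0, "z": 0, "yaw": 0},
    {"x": 0, "y": 0, "z": 0, "yaw": 0},
  ],
)

```text
clock: 15.45
tcp_pos: [0.4639, -0.2157, 0.1521]
tcp_rot: [-0.082, 0.997, 0.0, -0.0]
wrist_force: [-0.0, 0.5, -1.8]
gripper_width: 0.0315
```

>>> drive_tool(
  increments=[
    {"x": 0, "y": 0, "z": 0, "yaw": 0},
    {"x": 0, "y": 0, "z": 0, "yaw": 0},
    {"x": 0, "y": 0, "z": 0, "yaw": 0},
    {"x": 0, "y": 0, "z": 0, "yaw": 0},
    {"x": 0, "y": 0, "z": 0, "yaw": 0},
  ],
)

```text
clock: 15.95
tcp_pos: [0.4639, -0.2157, 0.1521]
tcp_rot: [-0.082, 0.997, 0.0, -0.0]
wrist_force: [0.7, 0.3, -2.8]
gripper_width: 0.0315
```

>>> drive_tool(
  increments=[
    {"x": 0, "y": 0, "z": 0, "yaw": 0},
    {"x": 0, "y": 0, "z": 0, "yaw": 0},
    {"x": 0, "y": 0, "z": 0, "yaw": 0},
    {"x": 0, "y": 0, "z": 0, "yaw": 0},
    {"x": 0, "y": 0, "z": 0, "yaw": 0},
  ],
)

```text
clock: 16.45
tcp_pos: [0.4639, -0.2157, 0.1521]
tcp_rot: [-0.082, 0.997, 0.0, -0.0]
wrist_force: [-0.1, -0.4, -1.8]
gripper_width: 0.032
```

>>> drive_tool(
  increments=[
    {"x": 0, "y": 0, "z": 0, "yaw": 0},
    {"x": 0, "y": 0, "z": 0, "yaw": 0},
    {"x": 0, "y": 0, "z": 0, "yaw": 0},
    {"x": 0, "y": 0, "z": 0, "yaw": 0},
    {"x": 0, "y": 0, "z": 0, "yaw": 0},
  ],
)

```text
clock: 16.95
tcp_pos: [0.464, -0.2157, 0.1522]
tcp_rot: [-0.082, 0.997, -0.0, 0.0]
wrist_force: [0.9, -0.9, -1.2]
gripper_width: 0.0319
```

>>> drive_tool(
  increments=[
    {"x": 0, "y": 0, "z": -0.05, "yaw": 0.02},
    {"x": 0, "y": 0, "z": -0.12, "yaw": 0.05},
    {"x": 0, "y": 0, "z": -0.18, "yaw": 0.087},
    {"x": 0, "y": 0, "z": -0.18, "yaw": 0.087},
  ],
)

```text
clock: 17.35
tcp_pos: [0.4646, -0.2157, 0.1709]
tcp_rot: [0.055, 0.998, -0.0, 0.001]
wrist_force: [-0.7, -1.0, -2.1]
gripper_width: 0.0316
```

>>> drive_tool(
  increments=[
    {"x": -0.01, "y": 0.15, "z": 0, "yaw": 0},
    {"x": -0.03, "y": 0.35, "z": 0, "yaw": 0},
    {"x": -0.04, "y": 0.55, "z": 0, "yaw": 0},
    {"x": -0.05, "y": 0.76, "z": 0, "yaw": 0},
    {"x": -0.062, "y": 0.97, "z": 0, "yaw": 0},
  ],
)

```text
clock: 17.85
tcp_pos: [0.4805, -0.1177, 0.1697]
tcp_rot: [0.053, 0.999, 0.001, -0.0]
wrist_force: [1.1, -0.1, -1.5]
gripper_width: 0.0316
```

>>> drive_tool(
  increments=[
    {"x": -0.01, "y": 0.2, "z": 0, "yaw": 0},
    {"x": -0.03, "y": 0.4, "z": 0, "yaw": 0},
    {"x": -0.04, "y": 0.6, "z": 0, "yaw": 0},
    {"x": -0.05, "y": 0.8, "z": 0, "yaw": 0},
    {"x": -0.062, "y": 0.97, "z": 0, "yaw": 0},
  ],
)

```text
clock: 18.35
tcp_pos: [0.4971, -0.0215, 0.1698]
tcp_rot: [0.053, 0.999, 0.001, -0.001]
wrist_force: [0.1, -0.4, -1.7]
gripper_width: 0.0318
```

>>> drive_tool(
  increments=[
    {"x": -0.01, "y": 0.2, "z": 0, "yaw": 0},
    {"x": -0.03, "y": 0.4, "z": 0, "yaw": 0},
    {"x": -0.04, "y": 0.6, "z": 0, "yaw": 0},
    {"x": -0.05, "y": 0.8, "z": 0, "yaw": 0},
    {"x": -0.062, "y": 0.97, "z": 0, "yaw": 0},
  ],
)

```text
clock: 18.85
tcp_pos: [0.5136, 0.0742, 0.1697]
tcp_rot: [0.053, 0.999, 0.001, -0.001]
wrist_force: [0.1, 0.0, -1.0]
gripper_width: 0.0316
```

>>> drive_tool(
  increments=[
    {"x": -0.02, "y": 0.2, "z": 0, "yaw": 0},
    {"x": -0.04, "y": 0.45, "z": 0, "yaw": 0},
    {"x": -0.05, "y": 0.7, "z": 0, "yaw": 0},
    {"x": -0.062, "y": 0.9, "z": 0, "yaw": 0},
    {"x": -0.062, "y": 0.97, "z": 0, "yaw": 0},
  ],
)

```text
clock: 19.35
tcp_pos: [0.53, 0.1715, 0.1698]
tcp_rot: [0.052, 0.999, 0.001, -0.001]
wrist_force: [0.6, -0.0, -1.3]
gripper_width: 0.0317
```

>>> drive_tool(
  increments=[
    {"x": 0, "y": 0, "z": 0.2, "yaw": 0},
    {"x": 0, "y": 0, "z": 0.4, "yaw": 0},
    {"x": 0, "y": 0, "z": 0.6, "yaw": 0},
    {"x": 0, "y": 0, "z": 0.8, "yaw": 0},
    {"x": 0, "y": 0, "z": 0.9, "yaw": 0},
  ],
)

```text
clock: 19.85
tcp_pos: [0.5296, 0.1664, 0.0782]
tcp_rot: [0.055, 0.999, -0.001, -0.002]
wrist_force: [-0.2, 0.0, -1.6]
gripper_width: 0.0317
```

>>> drive_tool(
  increments=[
    {"x": 0, "y": 0, "z": 0.15, "yaw": 0},
    {"x": 0, "y": 0, "z": 0.3, "yaw": 0},
    {"x": 0, "y": 0, "z": 0.4, "yaw": 0},
    {"x": 0, "y": 0, "z": 0.44, "yaw": 0},
    {"x": 0, "y": 0, "z": 0.44, "yaw": 0},
  ],
)

```text
clock: 20.35
tcp_pos: [0.531, 0.1672, 0.0359]
tcp_rot: [0.055, 0.998, -0.0, -0.0]
wrist_force: [0.8, 0.6, -1.9]
gripper_width: 0.0318
```

>>> drive_tool(
  increments=[
    {"x": 0, "y": 0, "z": 0.05, "yaw": 0},
    {"x": 0, "y": 0, "z": 0.09, "yaw": 0},
    {"x": 0, "y": 0, "z": 0.11, "yaw": 0},
    {"x": 0, "y": 0, "z": 0.12, "yaw": 0},
    {"x": 0, "y": 0, "z": 0.12, "yaw": 0},
  ],
)

```text
clock: 20.85
tcp_pos: [0.5311, 0.1672, 0.0241]
tcp_rot: [0.055, 0.998, -0.0, -0.0]
wrist_force: [0.5, -0.4, -1.9]
gripper_width: 0.0318
```

>>> drive_tool(
  increments=[
    {"x": 0, "y": 0, "z": 0.01, "yaw": 0},
    {"x": 0, "y": 0, "z": 0.015, "yaw": 0},
    {"x": 0, "y": 0, "z": 0.015, "yaw": 0},
  ],
)

```text
clock: 21.15
tcp_pos: [0.5313, 0.1673, 0.0236]
tcp_rot: [0.055, 0.998, -0.0, 0.0]
wrist_force: [-1.1, -1.0, 5.6]
gripper_width: 0.032
```

On the pad, with upward force 5.6 N. Release and rise.

>>> drive_tool(
  increments=[
    {"x": 0, "y": 0, "z": 0, "yaw": 0},
    {"x": 0, "y": 0, "z": 0, "yaw": 0},
    {"x": 0, "y": 0, "z": 0, "yaw": 0},
    {"x": 0, "y": 0, "z": 0, "yaw": 0},
    {"x": 0, "y": 0, "z": 0, "yaw": 0},
  ],
  hand=0,
)

```text
clock: 21.65
tcp_pos: [0.5311, 0.1673, 0.0225]
tcp_rot: [0.055, 0.998, 0.0, -0.0]
wrist_force: [0.3, 0.3, 0.0]
gripper_width: 0.0672
```

>>> drive_tool(
  increments=[
    {"x": 0, "y": 0, "z": 0, "yaw": 0},
    {"x": 0, "y": 0, "z": 0, "yaw": 0},
    {"x": 0, "y": 0, "z": 0, "yaw": 0},
    {"x": 0, "y": 0, "z": 0, "yaw": 0},
    {"x": 0, "y": 0, "z": 0, "yaw": 0},
  ],
)

```text
clock: 22.15
tcp_pos: [0.5311, 0.1672, 0.0226]
tcp_rot: [0.055, 0.998, 0.0, -0.0]
wrist_force: [0.9, -0.7, 0.6]
gripper_width: 0.0929
```

>>> drive_tool(
  increments=[
    {"x": 0, "y": 0, "z": -0.1, "yaw": 0},
    {"x": 0, "y": 0, "z": -0.3, "yaw": 0},
    {"x": 0, "y": 0, "z": -0.6, "yaw": 0},
    {"x": 0, "y": 0, "z": -0.8, "yaw": 0},
    {"x": 0, "y": 0, "z": -1, "yaw": 0},
  ],
)

```text
clock: 22.65
tcp_pos: [0.5313, 0.1673, 0.1245]
tcp_rot: [0.055, 0.998, 0.0, 0.001]
wrist_force: [-0.3, 0.8, -0.3]
gripper_width: 0.093
```

>>> drive_tool(
  increments=[
    {"x": 0, "y": 0, "z": -0.2, "yaw": 0},
    {"x": 0, "y": 0, "z": -0.5, "yaw": 0},
    {"x": 0, "y": 0, "z": -0.8, "yaw": 0},
    {"x": 0, "y": 0, "z": -0.8, "yaw": 0},
    {"x": 0, "y": 0, "z": -0.8, "yaw": 0},
  ],
)

```text
clock: 23.15
tcp_pos: [0.5312, 0.1672, 0.2036]
tcp_rot: [0.055, 0.998, 0.0, 0.001]
wrist_force: [0.0, 0.2, -0.6]
gripper_width: 0.0931
```

Run:
```python
from h import *
s=snap('wrist','w2.png');X=cloud(s);g=(X[...,1]>.08)&(X[...,1]<.27)&(X[...,0]<.75)&(X[...,0]>.35)
t=g&(X[...,2]>.028)&(X[...,2]<.040);k,l,st,c=cv2.connectedComponentsWithStats(t.astype(np.uint8))
i=1+st[1:,4].argmax();Q=X[l==i];print('handle',Q.mean(0),cv2.minAreaRect(Q[:,:2].astype(np.float32)*1000))
x=Q[:,0];print('z tail/front',np.median(Q[x<.48,2]),np.median(Q[x>.54,2]))
p=(s['img'].max(-1)<45)&g&(X[...,2]<.012);print('pad',cv2.minAreaRect(X[p][:,:2].astype(np.float32)*1000))
for n,roi in(('scene',(165,135,250,205)),('side',(240,125,310,190))):
    s=snap(n,n+'4.png');X=cloud(s);P=X[roi[1]:roi[3],roi[0]:roi[2]].reshape(-1,3);P=P[(np.abs(P[:,2]-.092)<.008)]
    q=(P[:,:2]-[.580,-.195])@[.987,.161]
    print(n,[np.median(P[(q>a)&(q<b),2]).round(4) for a,b in((-.09,-.06),(-.06,0),(0,.06),(.06,.09))])
    L=dict(scene=[('spool',(257,198)),('bottle',(232,206)),('mug',(370,310))],side=[('spool',(270,192)),('bottle',(242,182))])[n]
    for nm,p in L:print(nm,np.nanmedian(X[p[1]-2:p[1]+8,p[0]-2:p[0]+3].reshape(-1,3),0).round(3))
print(bot.get_obs()['tcp_pos'],bot.get_obs()['gripper_width'])
```

```text
handle [0.51096875 0.17049062 0.03323438] ((515.2081909179688, 169.99850463867188), (31.96712303161621, 130.83006286621094), 83.74642944335938)
z tail/front 0.032986861634902526 0.034018022107796655
pad ((538.9942626953125, 204.8845672607422), (49.60988235473633, 171.40525817871094), 86.48011779785156)
scene [np.float64(0.0904), np.float64(0.0905), np.float64(0.0908), np.float64(0.0904)]
spool [ 0.527 -0.008  0.043]
bottle [0.622 0.012 0.075]
mug [0.557 0.447 0.077]
side [np.float64(0.09), np.float64(0.0902), np.float64(0.0902), np.float64(0.0886)]
spool [ 0.52  -0.008  0.044]
bottle [0.606 0.02  0.075]
[0.53027856 0.16671364 0.20149452] 0.09294723480086167
```

View pics/scene4.png

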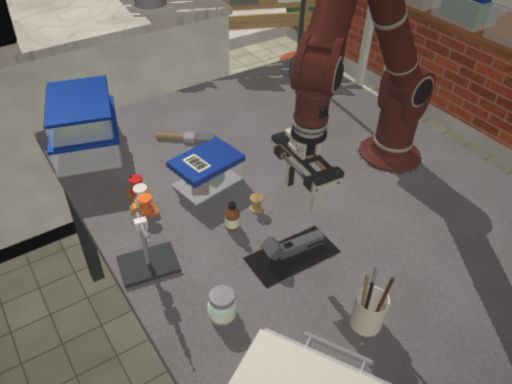

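The scene view shows the scanner back on its pad at (295,243), the lid seated, and the spool (257,203), bottle (232,216) and mug (370,308) where they were. The brush (185,136) also looks unmoved. The gripper is clear, so I'll hand in.

```bash
python3 -c "
from station import bot
print(bot.finish_job())"
```

```text
the job is handed in; nothing more can be done
None
```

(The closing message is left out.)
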